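Wind a pipette pump home and put it away

TASK

Put the pipette pump away: roll its thumbwheel with a fingertip until the plunger is wound fully home, pressing lightly (the little plastic rack will not stand more than about 15 N on the wheel) and never pushing on the plunger rod or its cap. Then lay the pump, without dropping it, flat and wheel up along the empty long compartment of the tray, let go, and leave the glassware standing about alone.

Things in the scene. Friction and masses are not known exactly. Their poses are not given: they have to be found in the camera images.
- pump: hand pipette pump, about 113 g, loose on the bench, lying on its flat back, thumbwheel up. Origin on its underside below the wheel's axle; x runs along the pump from nose to plunger cap, z up out of the wheel side. Centre of mass about x -40 mm. 191 mm long with the plunger home
- pump_centre (a point): centre of the pump's housing, half-way up: 17 mm above its underside, 8 mm towards the nose from the wheel; axes as the pump's. The place to grip, across y: a block 80 mm long (pump x -48 to +32), 30 mm wide, 34 mm high, with flat sides
- nose_end (a point): end of the pump's black rubber nose, at pump x -150 mm, 14.5 mm up; axes as the pump's. The nose is 29 mm in diameter at its thickest and rests on the bench; between it and the housing is a clear barrel, 22 mm in diameter
- wheel_top (a point): top of the thumbwheel's rim, 39 mm above the pump's underside; axes as the pump's; does not turn with the wheel. Only the top 5 mm of the rim stand proud of the housing's slot, too little to pinch. The wheel is rigid: a tenth of a millimetre lower means newtons more. Rolling the top towards the plunger cap (pump +x) winds the plunger in
- wheel: the black ribbed thumbwheel, 15 mm radius, 9 mm wide, origin on its axle (along y) 24 mm above the pump's underside; turns. 2.14 mm of rim travel per mm of plunger. About 1 N along the rim turns it; a press of 3 to 8 N on top gives grip, less slips. Can be rolled in several strokes, the finger lifted in between; it stays where it is left and the pump hardly creeps under the press
- plunger (a joint): how far the plunger is drawn out of the pump, m: 0 fully home against its stop, 0.065 fully out; starts between 0.026 and 0.038; geared to the thumbwheel
- cap_end (a point): end face of the plunger's round cap (22 mm diameter, 7 mm thick, on an 8 x 7 mm white toothed rod), 14.5 mm up; at pump x 41 mm with the plunger home, and as much further as it is drawn out; axes as the pump's
- tray: fixed grey plastic tray 220 x 151 mm with walls 3 mm thick that rise 21 mm above the bench (18 mm above its inner floor); origin under its centre; x along its length, and a partition along it. The compartment on the -y side holds three glass rods
- slot (a point): centre of the inner floor (3 mm above the bench) of the tray's wide, empty compartment: 214 mm long (tray x), 87 mm wide (y), 18 mm deep; axes as the tray's. The wound-in pump fits along it either way round with 11 mm to spare at each end. Fingers spread wider than some 55 mm inside it may meet its walls
- reagent: amber glass bottle with a blue cap, 68 mm diameter, 150 mm high; leave alone. Origin under its centre
- beaker: small glass beaker, 52 mm diameter, 66 mm high; leave alone. Origin under its centre
- dropper: small amber bottle with a black cap, 34 mm diameter, 68 mm high; leave alone. Origin under its centre
There are look-alikes about, which are no part of the job. Of the things that look like the pump, the smallest one is meant.

How it is judged:
By the outcome, as a careful person would: the job done as asked, in the order asked, and still so for the second after the job is handed in, with the robot touching nothing.
It also fails if it takes over 72 s, if anything falls off the work surface, if the arm or the gripper's body presses on something with over 40 N, if the wrist force passes 120 N, or if a joint passes its speed limit or range.

ROBOT

A 6-joint arm with a two-finger parallel gripper is mounted at the origin on the work surface. World frame = base frame: x ahead of the robot, y to its left, z up, the work surface at z = 0. Lengths are in mm, angles in rad, forces in N, time in s.
With the tool pointing down it reaches from about 300 to 825 mm from the base axis. Payload 5.4 kg.
Tool frame: the origin (TCP) lies on the centre line of the jaws, within the pads' length; the fingertips stand 17 mm ahead of it and the grasp point (between the pads) lies 2 mm behind it; z points along the fingers, y is the line along which they close (so a half turn about z gives the same grasp; the last joint's range is limited). The gripper opens to 92 mm and grips with 3 to 60 N. Pads are 20 mm wide; open, the fingers measure 128 mm over their backs; the gripper's body (75 mm by 189 mm) begins 69 mm behind the grasp point.
Start: joints at [-0.21, 0.158, 1.597, -0, 1.386, -0.21], TCP at [574.984, -0.018, 231.601] pointing down, gripper open.
Joint ranges: [-2.91, 2.91], [-0.94, 2.29], [0.18, 2.7], [-1.29, 4.43], [0.17, 2.64], [-3, 3]. Speed limits (rad/s): [2.57, 2.57, 3.14, 3.14, 3.14, 3.14].

INTERFACE

Orientations are given as a unit quaternion [w, x, y, z].
In Python, from station import ctrl gives the robot as it stands.
- The arm moves only by the shell command python3 -m handwheel 'ROWS' [FORCE]. ROWS is JSON, a list of rows, each a list of 7 numbers: the turn, a rotation vector about the tool's x, y, z in rad, then the shift along the tool's x, y, z in m, then the opening, from -1 (shut) to 1 (fully open). In form: [[rx, ry, rz, x, y, z, claw], ...]. A call has 1 to 8 rows; each row is the pose to reach, as a shift and turn from the pose commanded when the call began, along the tool's axes at that moment; what a row does not reach only later rows make up. A row lasts 1/12 s, in which the tool goes at most 41.7 mm and 7.16 degrees, less where a joint would pass 70% of its speed; a pose out of reach is approached as far as the arm can. A call with a gripper value outside its range is refused whole. The fingers move at their own pace and stop on an object; FORCE is the grip in N (left out, the last holds). Time passes only in rows, so rows that repeat a pose let the fingers close. It gives the time, the measured TCP pose, the force, the opening and the grip force at its end, in the units of the state.
- ctrl.sense(): the state, without advancing time (a new reading comes with each control period).
- ctrl.read_camera(name): name is "scene" or "side" or "wrist"; returns a dict with "image" (400x640x3 uint8, blue, green, red), "range_z" (400x640 float32, mm along the optical axis (not along the pixel's ray), 0 where there is no reading), "fovy" (degrees; the focal length in pixels is half the picture's height over the tangent of half this angle, whatever the lens; pixels are square), "cx", "cy" (the principal point, pixels), "R" (3x3) and "t" (3): a world point X has camera coordinates R X + t; the wrist camera has in their place "tool_from_camera" (4x4, takes a point from camera to tool coordinates, whose origin is the TCP and whose axes are the flange's). Camera axes: x right, y down, z forward; pixel columns grow to the right and rows downward; lengths in mm; the calibration is good to about 2 mm. A picture is of the moment at which its call begins: read the wrist's pose just before it.
- ctrl.sign_off(): hands the job in; it is judged then, once.
The state is a dict: "time": time; "joint_pos": joint angles; "qd": joint speeds; "tau": joint torques, N m; "tcp_pos": TCP position; "tool_rot": TCP orientation; "wrist_force": force on the tool from outside, world axes, zero at the start; "wrist_torque": the same for the moment, N m; "opening": opening from 0.0 (shut) to 1.0 (fully open); "finger_force": force on a finger pad.
Only numpy, scipy, OpenCV 4.12 (cv2) and the standard library are available. Lean on these libraries where they do the work, as an engineer would, in place of code of your own. Each camera call takes 0.05 s, during which the arm holds its last target. There are 200 camera calls.

## Working session

There is one attempt and no reset: what is moved stays moved. The work goes in short steps, Python scripts to look and compute and a shell command to move; the robot and the scene stay as the last step left them, time stands still between calls to the robot, and variables do not carry over. Pictures are saved under pics/ and viewed, at most 10 in all, crops included, and the job is handed in when it is done.

```bash
ls; mkdir -p pics; python3 - <<'E'
from station import ctrl
import cv2,numpy as np,pickle
s=ctrl.sense();print(s)
a=ctrl.read_camera("scene");b=ctrl.read_camera("side")
pickle.dump((a,b),open("v0.pkl","wb"))
for n,c in(("scene",a),("side",b)):
    cv2.imwrite(f"pics/{n}0.png",c["image"]);print(n,c["fovy"],c["cx"],c["cy"],c["R"].tolist(),c["t"])
E
```

```text
pics
{'time': 0.0, 'joint_pos': array([-2.10114126e-01,  1.59049999e-01,  1.59818397e+00,  2.40331781e-05,
        1.38619368e+00, -2.10080045e-01]), 'qd': array([-0.00218703,  0.00119228, -0.00126243,  0.00030944, -0.0021088 ,
       -0.0012693 ]), 'tau': array([ 4.79022274e-04, -3.85570908e+01, -3.22103977e+01,  7.00944406e-02,
        3.78346047e-02, -1.56143192e-04]), 'tcp_pos': array([5.74425891e+02, 1.00539421e-01, 2.30642527e+02]), 'tool_rot': array([-7.76231561e-04,  7.07120100e-01,  7.07092866e-01, -4.89289018e-04]), 'wrist_force': array([ 0.18864898, -0.1509509 ,  0.59827382]), 'wrist_torque': array([-0.00854512,  0.02171278,  0.012397  ]), 'finger_force': 0.0, 'opening': 1.000930127456535}
scene 42.01024501628941 322.6629105389456 198.21881964485385 [[0.7647259437908479, 0.6438755630682258, 0.02486946273589885], [0.35452187257873335, -0.3882066898623703, -0.8506525776187184], [-0.538059915582331, 0.6593328637567497, -0.5251396976175559]] [-381.82263741 -155.56879941 1763.75591823]
side 47.20075236727179 317.5750324779209 202.32672381996758 [[-0.9867090524771598, -0.16047601146010362, 0.025547906088019916], [-0.10044539286998247, 0.47874966577591654, -0.8721866088003434], [0.1277339767282788, -0.8631605918166706, -0.48850570510882935]] [543.57326377 126.37039771 979.74339319]
```

View pics/scene0.png

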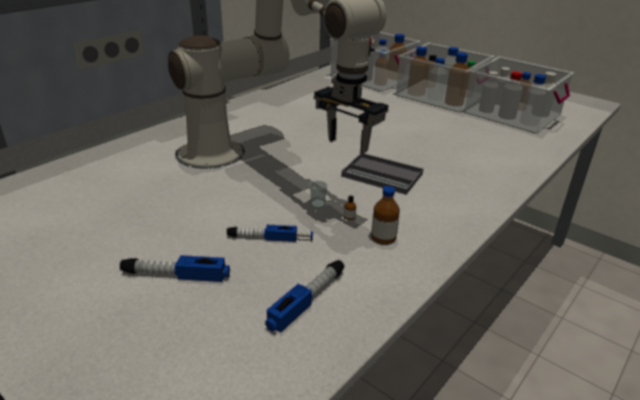

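View pics/side0.png

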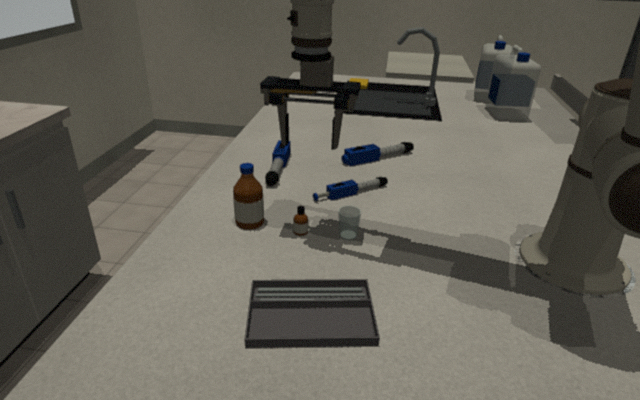

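The small pump is at scene (270,233) and side (343,189), with its nose away from the tray (side (383,182)) and its cap at side (315,197). The empty tray compartment is at side (312,322), and the rods are at (310,293).

```bash
cat > h.py <<'E'
import numpy as np,cv2
from scipy.spatial.transform import Rotation as Ro
def K(c):return 200/np.tan(np.radians(c["fovy"]/2))
def ray(c,uv,z,R=None,t=None):
    R=c["R"] if R is None else R;t=c["t"] if t is None else t
    uv=np.atleast_2d(uv).astype(float);d=np.c_[(uv[:,0]-c["cx"])/K(c),(uv[:,1]-c["cy"])/K(c),np.ones(len(uv))]@R
    o=-R.T@t
    return o+d*((z-o[2])/d[:,2])[:,None]
def wristRt(c,s):
    q=s["tool_rot"];Rt=Ro.from_quat([q[1],q[2],q[3],q[0]]).as_matrix();T=c["tool_from_camera"]
    Rw=Rt@T[:3,:3];o=Rt@T[:3,3]+s["tcp_pos"]
    return Rw.T,-Rw.T@o
E
python3 - <<'E'
import pickle;from h import *
a,b=pickle.load(open("v0.pkl","rb"))
for c,roi,n in((a,(225,220,95,30),"scene"),(b,(310,172,85,32),"side")):
    x,y,w,h=roi;im=c["image"].astype(int);m=(im[...,0]>im[...,2]*2)&(im[...,0]>60);mm=np.zeros_like(m);mm[y:y+h,x:x+w]=m[y:y+h,x:x+w]
    v,u=np.nonzero(mm);print(n,len(u),"blue",ray(c,[u.mean(),v.mean()],20))
print("scene nose,cap",ray(a,[[228,231],[312,236.5]],14.5));print("side nose,cap",ray(b,[[386,181],[315,197]],14.5))
print("tray side rim TL TR BR BL + partition L,R",ray(b,[[250,282],[370,281],[377,341],[247,344],[250,306],[373,304]],21))
print("glass bottle,dropper,beaker",ray(b,[[250,224],[301,233],[350,235]],0))
E
```

```text
scene 166 blue [[ 511.31052711 -187.22596383   20.        ]]
side 114 blue [[ 523.57628554 -211.38763274   20.        ]]
scene nose,cap [[ 410.50852581 -276.91292133   14.5       ]
 [ 588.42423558 -149.06300275   14.5       ]]
side nose,cap [[ 404.87154965 -275.41530403   14.5       ]
 [ 581.37310876 -144.03400523   14.5       ]]
tray side rim TL TR BR BL + partition L,R [[643.98932554 222.07783767  21.        ]
 [421.69172029 175.69313197  21.        ]
 [401.14236346 326.17868973  21.        ]
 [604.65174193 370.86502762  21.        ]
 [625.17050936 285.34391589  21.        ]
 [412.44257882 239.23959521  21.        ]]
glass bottle,dropper,beaker [[713.3573383   -7.73063601   0.        ]
 [588.36961809   6.3594906    0.        ]
 [476.96931361  -7.74310519   0.        ]]
```

```bash
python3 -m handwheel '[[0,0,0.12,-0.04,-0.01,0,-1],[0,0,0.24,-0.08,-0.02,0,-1],[0,0,0.36,-0.12,-0.03,0,-1],[0,0,0.48,-0.16,-0.04,0,-1],[0,0,0.6,-0.187,-0.045,0,-1],[0,0,0.72,-0.187,-0.045,0,-1],[0,0,0.84,-0.187,-0.045,0,-1],[0,0,0.93,-0.187,-0.045,0,-1]]' 20
python3 -m handwheel '[[0,0,0,0,0,0,-1],[0,0,0,0,0,0,-1],[0,0,0,0,0,0,-1]]'
python3 - <<'E'
from h import *;from station import ctrl;import pickle
s=ctrl.sense();c=ctrl.read_camera("wrist");pickle.dump((s,c),open("w1.pkl","wb"));print(s["tcp_pos"],s["tool_rot"],s["opening"],c["tool_from_camera"],c["fovy"],c["cx"],c["cy"])
cv2.imwrite("pics/w1.png",c["image"])
E
```

```text
time: 0.77
tcp_pos: [529.5, -187.6, 231.0]
tool_rot: [-0.0, 0.95, 0.311, -0.0]
wrist_force: [0.1, -0.4, 0.3]
opening: 0.442
finger_force: 0.0
time: 1.02
tcp_pos: [529.9, -186.8, 231.3]
tool_rot: [-0.0, 0.949, 0.316, -0.0]
wrist_force: [0.2, -0.3, 0.9]
opening: 0.223
finger_force: 0.0
[ 529.86982302 -186.80215237  231.3251105 ] [-2.06581711e-04  9.48706362e-01  3.16158441e-01 -1.91400180e-04] 0.22290401995991774 [[-1.05251598e-03 -9.60827035e-01 -2.77146712e-01  7.87399877e+01]
 [ 9.99999393e-01 -1.10126471e-03  2.02404280e-05 -1.38669790e-02]
 [-3.24659445e-04 -2.77146523e-01  9.60827612e-01 -1.53343516e+02]
 [ 0.00000000e+00  0.00000000e+00  0.00000000e+00  1.00000000e+00]] 69.7826315098503 317.5721628941825 200.0899207939045
```

View pics/w1.png

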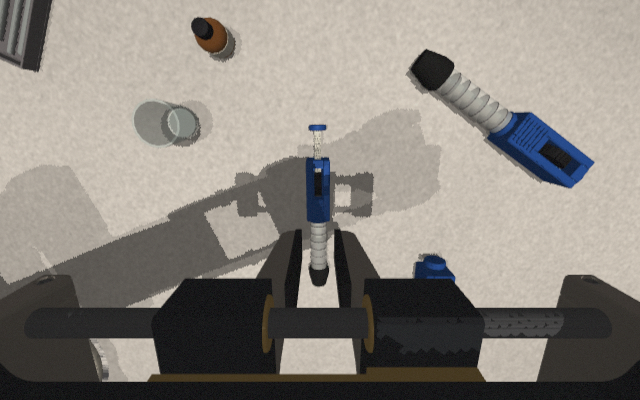

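The pump is nearly upright in the picture: cap end (317,125), slot and wheel about (318,183), housing (307–329, 158–221), nose (319,285). The fingers are still closing.

```bash
python3 - <<'E'
import pickle;from h import *
s,c=pickle.load(open("w1.pkl","rb"));R,t=wristRt(c,s)
im=c["image"].astype(int);m=((im[...,0]>im[...,2]*2)&(im[...,0]>60)).astype(np.uint8)
m[:,:295]=0;m[:,345:]=0;m[240:]=0
dk=(im.max(2)<45).astype(np.uint8);dk[:,:312]=0;dk[:,325:]=0;dk[:160]=0;dk[215:]=0
for n,q in(("blue",m),("dark",dk)):
    k,l,st,ce=cv2.connectedComponentsWithStats(q)
    for i in range(1,k):
        if st[i,4]>15: print(n,st[i],ce[i])
v,u=np.nonzero(m*(np.arange(400)[:,None]>150))
rows=range(162,218,6)
mid=[]
for r in rows:
    uu=u[v==r];mid.append([(uu.min()+uu.max())/2,r])
P=ray(c,mid,34,R,t);d=P[0]-P[-1];print("yaw",np.degrees(np.arctan2(d[1],d[0])))
q=s["tool_rot"];Rt=Ro.from_quat([q[1],q[2],q[3],q[0]]).as_matrix()
f=lambda uv,z:((ray(c,uv,z,R,t)-s["tcp_pos"])@Rt).round(1).tolist()
print("mid in tool",((P-s["tcp_pos"])@Rt)[:,:2].round(1).tolist())
print("cap end top z25",f([317,125],25),"z14",f([317,125],14.5))
print("front housing top",f([318,158],34),"rear z34",f([318,221],34),"nose z14.5",f([319,286],14.5),"wheel z38",f([318,183],38))
d=c["range_z"];print(d[176:192:3,314:323:2])
E
```

```text
blue [309 125  17   5  79] [317.18987342 127.03797468]
blue [ 306  158   24   65 1186] [317.75716695 190.81450253]
dark [314 173   8  23 171] [317.56140351 183.85964912]
yaw 36.79722271927428
mid in tool [[26.2, -0.0], [18.8, -0.1], [11.3, 0.6], [3.7, 0.6], [-4.0, -0.1], [-11.8, -0.1], [-19.6, -0.1], [-27.6, 0.5], [-35.7, 0.5], [-43.8, -0.1]]
cap end top z25 [[69.8, -0.6, 206.3]] z14 [[69.6, -0.6, 216.8]]
front housing top [[31.1, 0.6, 197.3]] rear z34 [[-50.7, 0.5, 197.3]] nose z14.5 [[-159.5, 2.0, 216.9]] wheel z38 [[0.7, 0.5, 193.3]]
[[357.7409  355.78125 357.14645 357.50012 386.01736]
 [355.64233 356.0352  356.4193  355.5621  385.9182 ]
 [355.48615 353.56097 354.49426 354.2908  387.68292]
 [354.63605 354.94815 355.087   354.54736 388.55432]
 [355.09848 354.6032  353.87778 352.88013 389.45065]
 [356.1802  357.53195 356.88486 356.0895  391.1712 ]]
```

```bash
python3 -m handwheel '[[0,0,0,-0.003,0,0.04,-1],[0,0,0,-0.006,0,0.08,-1],[0,0,0,-0.01,0,0.12,-1],[0,0,0,-0.01,0,0.15,-1],[0,0,0,-0.01,0,0.165,-1],[0,0,0,-0.01,0,0.17,-1],[0,0,0,-0.01,0,0.17,-1]]'
python3 -m handwheel '[[0,0,0,0,0,0.001,-1],[0,0,0,0,0,0.0015,-1],[0,0,0,0,0,0.002,-1],[0,0,0,0,0,0.0025,-1],[0,0,0,0,0,0.0025,-1]]'
python3 - <<'E'
from h import *;from station import ctrl
s=ctrl.sense();print(s["tcp_pos"],s["opening"],s["wrist_force"])
c=ctrl.read_camera("wrist");cv2.imwrite("pics/w2.png",c["image"])
E
```

```text
time: 1.65
tcp_pos: [521.2, -192.3, 60.3]
tool_rot: [-0.001, 0.949, 0.315, -0.001]
wrist_force: [-0.5, -0.7, 1.6]
opening: 0.012
finger_force: 0.0
time: 2.07
tcp_pos: [522.4, -193.3, 59.9]
tool_rot: [0.001, 0.949, 0.315, 0.0]
wrist_force: [0.7, 0.1, -0.5]
opening: 0.004
finger_force: 0.0
[ 522.44274174 -193.2631135    59.87808991] 0.0038992957290603847 [ 0.66618533  0.14203387 -0.45681172]
```

View pics/w2.png

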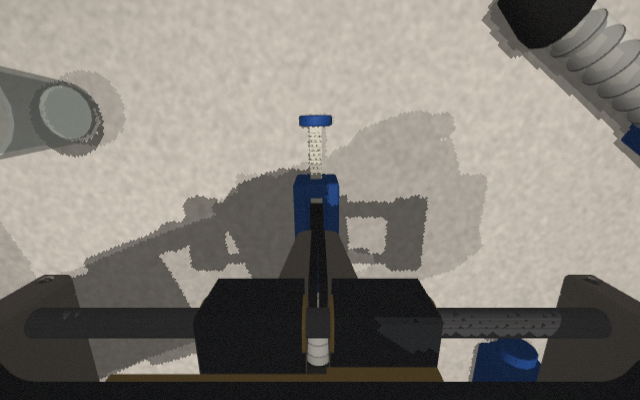

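The fingertips are closed over the slot (~(318,215)). The pump's cap is at (315,120), and the rod is clear ahead of it.

```bash
for i in 1 2; do python3 -m handwheel '[[0,0,0,0,0,0.0005,-1],[0,0,0,0,0,0.0005,-1]]' | grep -E 'tcp|force: \['; done
python3 -m handwheel '[[0,0,0,0,0,0.0005,-1],[0,0,0,0,0,0.0005,-1]]' | grep -E 'tcp|force: \['
python3 -m handwheel '[[0,0,0,0,0,0.0005,-1],[0,0,0,0,0,0.0005,-1]]' | grep -E 'tcp|force: \['
```

```text
tcp_pos: [522.0, -193.0, 58.7]
wrist_force: [-0.4, -0.3, -0.4]
tcp_pos: [521.9, -193.0, 58.0]
wrist_force: [0.6, -0.3, -0.5]
tcp_pos: [521.9, -193.0, 57.5]
wrist_force: [-0.4, 0.4, -0.7]
tcp_pos: [521.9, -193.0, 57.0]
wrist_force: [0.5, 0.6, 0.1]
```

```bash
python3 -m handwheel '[[0,0,0,0,0,0.0004,-1],[0,0,0,0,0,0.0004,-1]]' | grep -E 'tcp|force: \['
python3 -m handwheel '[[0,0,0,0,0,0.0003,-1],[0,0,0,0,0,0.0003,-1]]' | grep -E 'tcp|force: \['
```

```text
tcp_pos: [521.9, -193.0, 56.6]
wrist_force: [-0.8, 0.0, -0.0]
tcp_pos: [522.0, -193.0, 56.4]
wrist_force: [0.2, -0.2, 1.1]
```

```bash
python3 -m handwheel '[[0,0,0,0,0,0.0002,-1],[0,0,0,0,0,0.0002,-1]]' | grep -E 'tcp|force: \['
```

```text
tcp_pos: [522.0, -193.0, 56.3]
wrist_force: [0.4, 0.4, 0.2]
```

```bash
python3 -m handwheel '[[0,0,0,0,0,0.0002,-1],[0,0,0,0,0,0.0002,-1]]' | grep -E 'tcp|force: \['
```

```text
tcp_pos: [522.0, -193.0, 56.3]
wrist_force: [-0.8, 0.6, 2.6]
```

```bash
python3 -m handwheel '[[0,0,0,0,0,0.0001,-1],[0,0,0,0,0,0.0001,-1]]' | grep -E 'tcp|force: \['
```

```text
tcp_pos: [522.1, -193.1, 56.2]
wrist_force: [-1.6, 0.3, 4.3]
```

```bash
python3 -m handwheel '[[0,0,0,0,0,0.0001,-1],[0,0,0,0,0,0.0001,-1]]' | grep -E 'tcp|force: \['
```

```text
tcp_pos: [522.1, -193.1, 56.2]
wrist_force: [-1.8, 0.8, 5.0]
```

```bash
python3 -m handwheel '[[0,0,0,0.002,0,0,-1],[0,0,0,0.004,0,0,-1],[0,0,0,0.006,0,0,-1],[0,0,0,0.006,0,0,-1]]' | grep -E 'tcp|force: \['
python3 - <<'E'
from h import *;from station import ctrl
c=ctrl.read_camera("wrist");im=c["image"];cv2.imwrite("pics/w3.png",im)
m=((im[...,0]>im[...,2]*2.)&(im[...,0]>60)).astype(np.uint8);m[:,:290]=0;m[:,350:]=0
k,l,st,ce=cv2.connectedComponentsWithStats(m[:260]);print([ (st[i].tolist(),ce[i].round(1)) for i in range(1,k) if st[i,4]>30])
im=cv2.imread("pics/w2.png");m=((im[...,0]>im[...,2]*2.)&(im[...,0]>60)).astype(np.uint8);m[:,:290]=0;m[:,350:]=0
k,l,st,ce=cv2.connectedComponentsWithStats(m[:260]);print([ (st[i].tolist(),ce[i].round(1)) for i in range(1,k) if st[i,4]>30])
E
```

```text
tcp_pos: [527.1, -189.3, 56.2]
wrist_force: [-1.1, 1.4, 4.5]
[([300, 130, 32, 11, 328], array([315.7, 134.8])), ([294, 183, 46, 53, 1405], array([317.7, 207.7]))]
[([300, 116, 32, 10, 310], array([315.1, 120.4])), ([294, 174, 45, 62, 1670], array([316.9, 201.7]))]
```

```bash
python3 -m handwheel '[[0,0,0,0.003,0,0,-1],[0,0,0,0.006,0,0,-1],[0,0,0,0.008,0,0,-1],[0,0,0,0.008,0,0,-1]]' | grep -E 'tcp|force: \['
python3 -m handwheel '[[0,0,0,0.002,0,0,-1],[0,0,0,0.003,0,0,-1],[0,0,0,0.003,0,0,-1]]' | grep -E 'tcp|force: \['
```

```text
tcp_pos: [533.5, -184.4, 56.2]
wrist_force: [-1.0, 2.0, 6.1]
tcp_pos: [535.8, -182.7, 56.0]
wrist_force: [-0.8, 2.6, 5.0]
```

```bash
python3 -m handwheel '[[0,0,0,0,0,-0.003,-1],[0,0,0,-0.009,0,-0.003,-1],[0,0,0,-0.017,0,-0.003,-1],[0,0,0,-0.017,0,-0.0015,-1],[0,0,0,-0.017,0,-0.0005,-1],[0,0,0,-0.017,0,-0.0001,-1],[0,0,0,-0.017,0,0,-1],[0,0,0,-0.017,0,0,-1]]' | grep -E 'tcp|force: \['
```

```text
tcp_pos: [522.0, -193.0, 56.2]
wrist_force: [-1.7, 1.4, 3.5]
```

```bash
python3 -m handwheel '[[0,0,0,0.001,0,0.0001,-1],[0,0,0,0.004,0,0.0001,-1],[0,0,0,0.007,0,0.0001,-1],[0,0,0,0.01,0,0.0001,-1],[0,0,0,0.013,0,0.0001,-1],[0,0,0,0.016,0,0.0001,-1],[0,0,0,0.017,0,0.0001,-1],[0,0,0,0.017,0,0.0001,-1]]' | grep -E 'tcp|force: \['
python3 -m handwheel '[[0,0,0,0,0,-0.003,-1],[0,0,0,-0.009,0,-0.003,-1],[0,0,0,-0.017,0,-0.003,-1],[0,0,0,-0.017,0,-0.0015,-1],[0,0,0,-0.017,0,-0.0005,-1],[0,0,0,-0.017,0,-0.0001,-1],[0,0,0,-0.017,0,0,-1],[0,0,0,-0.017,0,0,-1]]' | grep -E 'tcp|force: \['
cat > m.py <<'E'
from h import *;from station import ctrl
s=ctrl.sense();c=ctrl.read_camera("wrist");im=c["image"];R,t=wristRt(c,s)
m=((im[...,0]>im[...,2]*2.)&(im[...,0]>60)).astype(np.uint8);m[:,:290]=0;m[:,350:]=0
k,l,st,ce=cv2.connectedComponentsWithStats(m[:260])
q=s["tool_rot"];Rt=Ro.from_quat([q[1],q[2],q[3],q[0]]).as_matrix()
for i in range(1,k):
    if st[i,4]>30:
        p=[[st[i,0]+st[i,2]/2,st[i,1]]];print(st[i],[((ray(c,p,z,R,t)-s["tcp_pos"])@Rt).round(1)[0,:2].tolist() for z in (25,34)])
cv2.imwrite("pics/m%d.png"%(s["time"]*100),im)
E
python3 m.py
```

```text
tcp_pos: [535.9, -182.6, 55.9]
wrist_force: [-0.5, 1.4, 5.5]
tcp_pos: [522.0, -193.1, 56.2]
wrist_force: [-1.7, 0.4, 4.7]
[301 141  31  13 329] [[64.4, -0.6], [65.1, -0.6]]
[ 294  175   46   61 1715] [[42.6, -0.4], [44.3, -0.4]]
```

```bash
python3 -m handwheel '[[0,0,0,0.001,0,0,-1],[0,0,0,0.004,0,0,-1],[0,0,0,0.007,0,0,-1],[0,0,0,0.01,0,0,-1],[0,0,0,0.013,0,0,-1],[0,0,0,0.016,0,0,-1],[0,0,0,0.017,0,0,-1],[0,0,0,0.017,0,0,-1]]' | grep -E 'tcp|force: \['
python3 -m handwheel '[[0,0,0,0,0,-0.003,-1],[0,0,0,-0.009,0,-0.003,-1],[0,0,0,-0.017,0,-0.003,-1],[0,0,0,-0.017,0,-0.0015,-1],[0,0,0,-0.017,0,-0.0005,-1],[0,0,0,-0.017,0,-0.0001,-1],[0,0,0,-0.017,0,0,-1],[0,0,0,-0.017,0,0,-1]]' | grep -E 'tcp|force: \['
python3 m.py
```

```text
tcp_pos: [535.8, -182.6, 56.0]
wrist_force: [-0.8, 2.0, 4.4]
tcp_pos: [522.0, -193.1, 56.2]
wrist_force: [-1.6, 0.7, 5.3]
[301 154  31  13 357] [[56.2, -0.7], [57.3, -0.6]]
[ 294  175   46   61 1714] [[42.6, -0.4], [44.3, -0.4]]
```

```bash
python3 -m handwheel '[[0,0,0,0.001,0,0,-1],[0,0,0,0.003,0,0,-1],[0,0,0,0.005,0,0,-1],[0,0,0,0.006,0,0,-1],[0,0,0,0.006,0,0,-1]]' | grep -E 'tcp|force: \['
python3 m.py
python3 -m handwheel '[[0,0,0,0.002,0,0,-1],[0,0,0,0.004,0,0,-1],[0,0,0,0.005,0,0,-1],[0,0,0,0.005,0,0,-1]]' | grep -E 'tcp|force: \['
python3 m.py
```

```text
tcp_pos: [527.0, -189.3, 56.2]
wrist_force: [-1.4, 2.3, 5.7]
[301 167  31  14 362] [[47.8, -0.7], [49.3, -0.7]]
[ 294  183   46   53 1400] [[37.2, -0.4], [39.2, -0.4]]
tcp_pos: [531.0, -186.3, 56.2]
wrist_force: [-2.1, 2.3, 4.5]
[ 294  177   46   59 1536] [[41.2, -0.4], [43.1, -0.4]]
```

```bash
python3 -m handwheel '[[0,0,0,0.002,0,0,-1],[0,0,0,0.004,0,0,-1],[0,0,0,0.006,0,0,-1],[0,0,0,0.006,0,0,-1]]' | grep -E 'tcp|force: \['
python3 m.py
python3 -m handwheel '[[0,0,0,0,0,-0.003,-1],[0,0,0,-0.009,0,-0.003,-1],[0,0,0,-0.017,0,-0.003,-1],[0,0,0,-0.017,0,-0.0015,-1],[0,0,0,-0.017,0,-0.0005,-1],[0,0,0,-0.017,0,-0.0001,-1],[0,0,0,-0.017,0,0,-1],[0,0,0,-0.017,0,0,-1]]' | grep -E 'tcp|force: \['
python3 m.py
```

```text
tcp_pos: [535.6, -183.2, 56.0]
wrist_force: [-2.3, -0.1, 4.4]
[301 187  33  19 353] [[34.6, -0.0], [36.7, -0.0]]
[294 205  45  33 862] [[22.1, -0.7], [24.9, -0.7]]
tcp_pos: [521.5, -193.4, 56.1]
wrist_force: [-4.1, -1.0, 6.7]
[ 294  163   46   72 2096] [[50.4, -0.4], [51.8, -0.3]]
```

```bash
python3 -m handwheel '[[0,0,0,0.001,0,0,-1],[0,0,0,0.003,0,0,-1],[0,0,0,0.005,0,0,-1],[0,0,0,0.005,0,0,-1]]' | grep -E 'tcp|force: \['
python3 -m handwheel '[[0,0,0,-0.003,0,-0.04,-1],[0,0,0,-0.006,0,-0.08,-0.5],[0,0,0,-0.01,0,-0.12,0],[0,0,0,-0.01,0,-0.12,0.3],[0,0,0,-0.01,0,-0.12,0.5],[0,0,0,-0.01,0,-0.12,0.5],[0,0,0,-0.01,0,-0.12,0.5],[0,0,0,-0.01,0,-0.12,0.5]]'
python3 m.py; ls -t pics|head -1
python3 - <<'E'
from station import ctrl;import cv2
cv2.imwrite("pics/side1.png",ctrl.read_camera("side")["image"])
E
cp pics/$(ls -t pics|grep ^m|head -1) pics/cur.png
```

```text
tcp_pos: [526.1, -190.6, 56.2]
wrist_force: [-2.4, -2.1, 5.1]
time: 11.13
tcp_pos: [517.0, -195.1, 173.4]
tool_rot: [-0.002, 0.949, 0.315, -0.001]
wrist_force: [-0.5, 0.5, -0.5]
opening: 0.491
finger_force: 0.0
[ 306  141   28   85 1868] [[55.3, 2.6], [56.0, 2.5]]
m1113.png
```

View pics/cur.png

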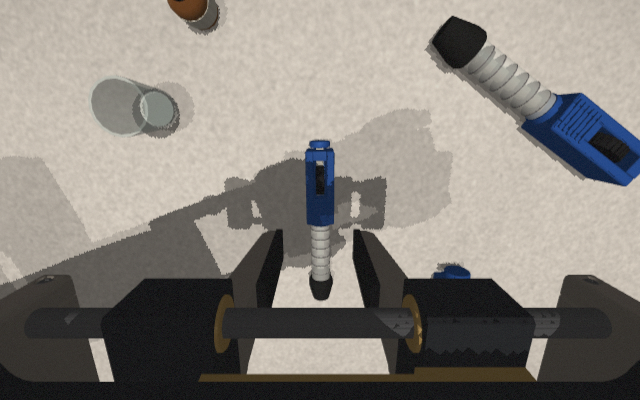

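The plunger is wound in: the cap (319,140) sits against the housing front (320,149). The wheel slot is at (320,180) and the nose end at (320,298). The fingers straddle the pump. The −3 N along the rim in the last stroke also shows it stalled at the stop.

```bash
cat > p.py <<'E'
from h import *;from station import ctrl
s=ctrl.sense();c=ctrl.read_camera("wrist");im=c["image"].astype(int);R,t=wristRt(c,s)
q=s["tool_rot"];Rt=Ro.from_quat([q[1],q[2],q[3],q[0]]).as_matrix()
f=lambda uv,z:((ray(c,uv,z,R,t)-s["tcp_pos"])@Rt)[:,:2].round(1).tolist()
m=(im[...,0]>im[...,2]*2.)&(im[...,0]>60);m[:,:290]=0;m[:,350:]=0;m[260:]=0
v,u=np.nonzero(m);mid=[[(u[v==r].min()+u[v==r].max())/2,r] for r in range(v.min(),v.max()+1,4)]
w=[int(u[v==r].max()-u[v==r].min()) for r in range(v.min(),v.max()+1,4)]
print(w);P=f(mid,34);print(P);print("yaw in tool deg",np.degrees(np.polyfit([p[0] for p in P[3:-2]],[p[1] for p in P[3:-2]],1)[0]))
print("cap z25",f([319,140],25),"front z34",f([320,149],34),"wheel z37",f([320,180],37),"rear z30",f([320,v.max()],30),"nose z14",f([320,299],14.5))
E
python3 p.py
```

```text
[16, 18, 24, 27, 27, 27, 27, 26, 27, 26, 26, 27, 26, 26, 26, 26, 26, 25, 25, 25, 25, 9]
[[55.9, 1.5], [52.0, 1.5], [48.0, 1.5], [43.9, 1.0], [39.9, 1.0], [35.8, 1.0], [31.7, 1.0], [27.5, 1.5], [23.3, 1.0], [19.1, 1.5], [14.9, 1.5], [10.6, 2.0], [6.3, 1.5], [1.9, 1.5], [-2.5, 1.5], [-6.9, 1.5], [-11.4, 1.5], [-15.9, 2.1], [-20.4, 2.1], [-25.0, 2.1], [-29.6, 2.1], [-34.2, 2.1]]
yaw in tool deg -0.8837864865700323
cap z25 [[56.2, 1.5]] front z34 [[48.0, 2.5]] wheel z37 [[16.6, 2.5]] rear z30 [[-35.8, 2.6]] nose z14 [[-141.4, 2.9]]
```

```bash
python3 -m handwheel '[[0,0,0,-0.004,0.001,0.03,0.6],[0,0,0,-0.008,0.0015,0.06,0.6],[0,0,0,-0.01,0.0015,0.09,0.6],[0,0,0,-0.01,0.0015,0.12,0.6],[0,0,0,-0.01,0.0015,0.14,0.6],[0,0,0,-0.01,0.0015,0.152,0.6],[0,0,0,-0.01,0.0015,0.153,0.6],[0,0,0,-0.01,0.0015,0.153,0.6]]'
python3 -m handwheel '[[0,0,0,0,0,0,0.4],[0,0,0,0,0,0,0.3],[0,0,0,0,0,0,0.2],[0,0,0,0,0,0,0.1],[0,0,0,0,0,0,0],[0,0,0,0,0,0,-0.4],[0,0,0,0,0,0,-0.6],[0,0,0,0,0,0,-0.6]]' 25
```

```text
time: 11.95
tcp_pos: [510.8, -203.1, 22.6]
tool_rot: [-0.0, 0.949, 0.315, -0.0]
wrist_force: [-0.1, 0.1, 0.1]
opening: 0.804
finger_force: 0.0
time: 12.62
tcp_pos: [510.8, -203.1, 22.7]
tool_rot: [-0.0, 0.949, 0.315, -0.0]
wrist_force: [0.3, -0.2, 0.5]
opening: 0.324
finger_force: 25.0
```

```bash
python3 -m handwheel '[[0,0,0,0,0,-0.01,-0.6],[0,0,0,0,0,-0.03,-0.6],[0,0,0,0,0,-0.06,-0.6],[0,0,0,0,0,-0.09,-0.6],[0,0,0,0,0,-0.12,-0.6],[0,0,0,0,0,-0.15,-0.6],[0,0,0,0,0,-0.17,-0.6],[0,0,0,0,0,-0.17,-0.6]]' 30
python3 - <<'E'
from station import ctrl;import cv2,pickle;from h import *
b=ctrl.read_camera("side");pickle.dump(b,open("s2.pkl","wb"));cv2.imwrite("pics/side2.png",b["image"])
# tray geometry
im=b["image"];g=(im.max(2)<85).astype(np.uint8);g[:270]=0;g[:,:235]=0;g[:,390:]=0;g[355:]=0
cn=max(cv2.findContours(g,0,2)[0],key=cv2.contourArea);h=cv2.convexHull(cn)
ap=cv2.approxPolyDP(h,6,True)[:,0];print(ap.tolist(),ray(b,ap,21).round(1).tolist())
E
```

```text
time: 13.28
tcp_pos: [513.4, -204.8, 198.7]
tool_rot: [0.004, 0.949, 0.315, 0.003]
wrist_force: [0.5, -0.1, -0.6]
opening: 0.322
finger_force: 30.0
[[366, 280], [378, 345], [245, 347], [253, 280]] [[429.4, 174.2, 21.0], [399.2, 334.4, 21.0], [605.9, 377.4, 21.0], [640.1, 215.3, 21.0]]
```

View pics/side2.png

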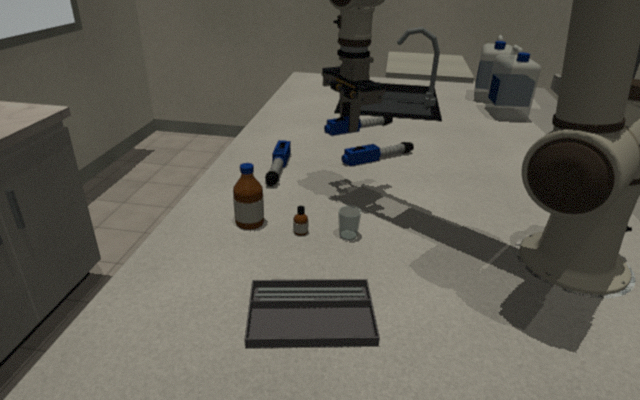

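The pump hangs level in the gripper at (355,124) in the side view, and the glassware is undisturbed. The tray compartment is at (312,322).

```bash
python3 -m handwheel '[[0,0,0,0.01,-0.012,0,-0.6],[0,0,0,0.03,-0.036,0,-0.6],[0,0,0,0.05,-0.06,0,-0.6],[0,0,0,0.07,-0.084,0,-0.6],[0,0,0,0.09,-0.108,0,-0.6],[0,0,0,0.11,-0.132,0,-0.6],[0,0,0,0.13,-0.156,0,-0.6],[0,0,0,0.15,-0.18,0,-0.6]]' | grep -E 'tcp|open'
python3 -m handwheel '[[0,0,0.05,0.02,-0.024,0,-0.6],[0,0,0.1,0.04,-0.048,0,-0.6],[0,0,0.15,0.06,-0.072,0,-0.6],[0,0,0.2,0.08,-0.096,0,-0.6],[0,0,0.25,0.1,-0.12,0,-0.6],[0,0,0.3,0.12,-0.144,0,-0.6],[0,0,0.37,0.14,-0.168,0,-0.6],[0,0,0.43,0.16,-0.192,0,-0.6]]' | grep -E 'tcp|open'
python3 -m handwheel '[[0,0,0,0.01,-0.014,0,-0.6],[0,0,0,0.017,-0.023,0,-0.6],[0,0,0,0.017,-0.023,0,-0.6],[0,0,0,0.017,-0.023,0,-0.6]]'
python3 - <<'E'
from h import *;from station import ctrl;import pickle
s=ctrl.sense();c=ctrl.read_camera("wrist");pickle.dump((s,c),open("w5.pkl","wb"));print(s["tcp_pos"],s["tool_rot"])
cv2.imwrite("pics/w5.png",c["image"])
E
```

```text
tcp_pos: [521.8, 32.5, 190.1]
opening: 0.329
tcp_pos: [535.3, 281.5, 189.8]
opening: 0.328
time: 15.0
tcp_pos: [547.5, 306.1, 190.3]
tool_rot: [0.001, 0.994, 0.106, -0.002]
wrist_force: [1.0, 0.0, -1.2]
opening: 0.319
finger_force: 30.0
[547.53849624 306.06773142 190.2742688 ] [ 6.05885125e-04  9.94405756e-01  1.05607606e-01 -1.96420875e-03]
```

View pics/w5.png

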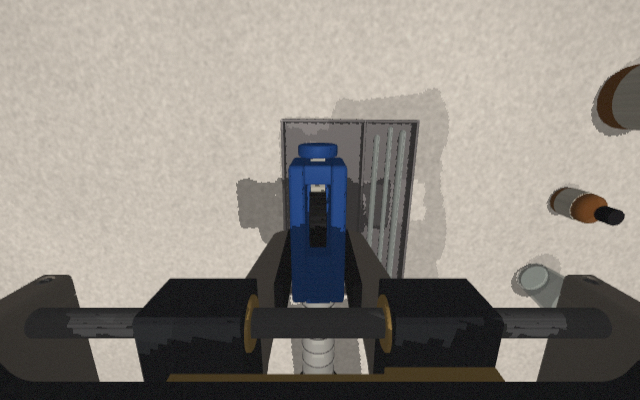

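The tray's far rim runs from (281,120) to (418,121), with the partition at (363,122) and the right wall going down to (405,278). The pump's cap is at (318,145), and the pump looks nearly parallel to the tray.

```bash
python3 - <<'E'
import pickle;from h import *
s,c=pickle.load(open("w5.pkl","rb"));R,t=wristRt(c,s);im=c["image"].max(2).astype(int)
q=s["tool_rot"];Rt=Ro.from_quat([q[1],q[2],q[3],q[0]]).as_matrix()
f=lambda uv,z:((ray(c,uv,z,R,t)-s["tcp_pos"])@Rt)[:,:2].round(1)
for r in(135,160,225): print(r,im[r,274:296:1].tolist(),im[r,354:372].tolist(),im[r,398:424].tolist())
print(im[112:132,300].tolist(),im[112:132,390].tolist())
def edge(r,a,b):
    g=np.diff(im[r,a:b].astype(float));return a+g.argmin()+.5 ,a+g.argmax()+.5
for n,a,b,k in(("left",276,292,0),("right",400,424,1)):
    p=[[edge(r,a,b)[k]+.5,r] for r in range(128,226 if k==0 else 270,6)];P=f(p,21);po=np.polyfit(P[:,0],P[:,1],1);print(n,P.tolist()[::4],po,np.degrees(po[0]),np.abs(P[:,1]-np.polyval(po,P[:,0])).round(1).max())
print("far corners",f([[281,119.5],[418,120.5]],21).tolist(),"partition",f([[363,123]],21).tolist())
# pump in hand: underside z = tcp-22.6; top +34
z=s["tcp_pos"][2]-22.6
print("cap end",f([[318,143]],z+25),"front",f([[318,158]],z+34),"wheel",f([[318,218]],z+38),"rear sides",f([[292,300],[345,300]],z+34),"front sides",f([[289,168],[347,168]],z+34))
E
```

```text
135 [207, 209, 206, 203, 202, 175, 171, 111, 112, 69, 52, 92, 110, 114, 113, 112, 114, 108, 110, 113, 115, 113] [113, 111, 112, 112, 113, 113, 111, 55, 51, 71, 109, 109, 112, 111, 110, 110, 112, 110] [104, 87, 106, 120, 135, 133, 144, 135, 108, 109, 110, 107, 103, 58, 48, 51, 49, 51, 104, 101, 145, 177, 180, 174, 171, 172]
160 [200, 202, 202, 205, 207, 205, 180, 144, 103, 107, 55, 50, 105, 110, 107, 108, 107, 111, 89, 68, 67, 67] [110, 109, 111, 109, 108, 101, 53, 52, 92, 107, 93, 110, 109, 109, 107, 110, 109, 108] [113, 123, 137, 130, 142, 116, 107, 106, 108, 106, 70, 53, 52, 49, 46, 86, 107, 112, 163, 170, 175, 175, 176, 172, 170, 169]
225 [121, 124, 123, 127, 122, 120, 122, 122, 123, 93, 75, 67, 50, 59, 56, 54, 95, 110, 104, 108, 107, 108] [55, 52, 57, 49, 49, 60, 57, 52, 56, 58, 55, 77, 79, 59, 105, 119, 130, 126] [103, 100, 105, 61, 51, 48, 53, 50, 57, 122, 117, 174, 180, 181, 182, 184, 183, 182, 182, 178, 175, 171, 170, 174, 173, 175]
[203, 197, 196, 193, 184, 172, 153, 119, 125, 103, 102, 135, 133, 136, 134, 132, 128, 114, 113, 111] [173, 174, 177, 177, 174, 173, 172, 145, 92, 105, 87, 58, 83, 108, 107, 121, 131, 137, 140, 142]
left [[67.6, -37.8], [41.6, -41.0], [14.4, -40.8], [-14.2, -40.7], [-44.2, -41.7]] [ 1.55232878e-02 -4.09022210e+01] 0.8894188740910857 2.1
right [[67.5, 110.6], [41.5, 107.5], [14.2, 110.1], [-14.4, 110.4], [-44.4, 107.2], [-76.0, 109.9]] [7.58386223e-03 1.09193381e+02] 0.4345232979186929 2.2
far corners [[76.6, -39.7], [75.4, 108.7]] partition [[72.8, 49.2]]
cap end [[66. -0.]] front [[59.4 -0. ]] wheel [[29.5 -0.1]] rear sides [[-21.8 -15. ]
 [-21.9  15.4]] front sides [[ 54.5 -14.5]
 [ 54.4  14.4]]
```

```bash
python3 -m handwheel '[[0,0,0,-0.006,0.0055,0.02,-0.6],[0,0,0,-0.006,0.0055,0.045,-0.6],[0,0,0,-0.006,0.0055,0.07,-0.6],[0,0,0,-0.006,0.0055,0.095,-0.6],[0,0,0,-0.006,0.0055,0.115,-0.6],[0,0,0,-0.006,0.0055,0.13,-0.6],[0,0,0,-0.006,0.0055,0.135,-0.6],[0,0,0,-0.006,0.0055,0.135,-0.6]]'
python3 - <<'E'
from h import *;from station import ctrl;import pickle
s=ctrl.sense();c=ctrl.read_camera("wrist");pickle.dump((s,c),open("w6.pkl","wb"));print(s["tcp_pos"],s["tool_rot"])
w=c["image"][:300];d=ctrl.read_camera("side")["image"][200:380,220:420]
d=cv2.resize(d,(640,300) and None,fx=1.66,fy=1.66)
o=np.zeros((600,640,3),np.uint8);o[:300]=w;d=d[:300,:640];o[300:300+d.shape[0],:d.shape[1]]=d
cv2.imwrite("pics/w6.png",o)
E
```

```text
time: 15.72
tcp_pos: [542.4, 298.4, 55.7]
tool_rot: [0.0, 0.995, 0.105, -0.002]
wrist_force: [0.2, 0.2, -0.5]
opening: 0.321
finger_force: 30.0
[542.44971354 298.361331    55.73452095] [ 4.98249906e-04  9.94504034e-01  1.04676622e-01 -2.06975242e-03]
```

View pics/w6.png

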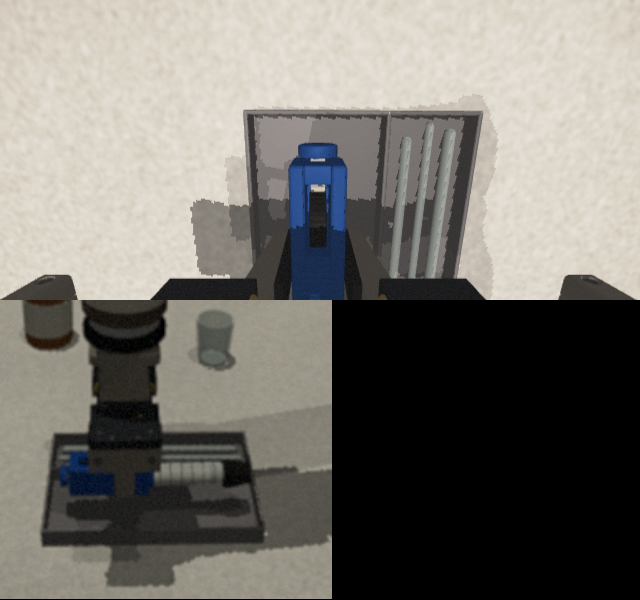

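At about 30 mm above the floor, the far rim is at row 111, the left wall at x=245, the partition at x=388 and the right wall at x=481. The pump (cap at (318,145)) is over the empty compartment.

```bash
python3 - <<'E'
import pickle;from h import *
s,c=pickle.load(open("w6.pkl","rb"));R,t=wristRt(c,s)
q=s["tool_rot"];Rt=Ro.from_quat([q[1],q[2],q[3],q[0]]).as_matrix()
f=lambda uv,z:((ray(c,uv,z,R,t)-s["tcp_pos"])@Rt)[:,:2].round(1).tolist()
print("TL TR",f([[244,110.5],[482,112]],21),"partition",f([[388.5,112],[384,200]],21),"left low",f([[252,230]],21),"right low",f([[458,278]],21))
z=s["tcp_pos"][2]-22.6;print("cap",f([[318,143]],z+25))
E
```

```text
TL TR [[82.9, -46.1], [81.8, 102.8]] partition [[81.9, 44.2], [24.5, 45.1]] left low [[2.6, -46.4]] right low [[-35.9, 103.8]]
cap [[66.0, -0.0]]
```

```bash
python3 -m handwheel '[[0,0,0,0,0,0.01,-0.6],[0,0,0,0,0,0.018,-0.6],[0,0,0,0,0,0.024,-0.6],[0,0,0,0,0,0.027,-0.6],[0,0,0,0,0,0.028,-0.6],[0,0,0,0,0,0.028,-0.6]]' | grep -E 'tcp|force: \['
python3 -m handwheel '[[0,0,0,0,0,0.0005,-0.6],[0,0,0,0,0,0.001,-0.6],[0,0,0,0,0,0.001,-0.6]]' | grep -E 'tcp|force: \['
```

```text
tcp_pos: [543.8, 299.8, 29.2]
wrist_force: [0.7, -0.1, -0.6]
tcp_pos: [544.3, 299.9, 29.0]
wrist_force: [-0.4, -1.2, -1.8]
```

```bash
python3 -m handwheel '[[0,0,0,0,0,0.0003,-0.6],[0,0,0,0,0,0.0005,-0.6],[0,0,0,0,0,0.0005,-0.6]]' | grep -E 'tcp|force: \['
```

```text
tcp_pos: [544.1, 299.8, 28.3]
wrist_force: [0.5, -0.2, -2.3]
```

```bash
python3 -m handwheel '[[0,0,0,0,0,0.0008,-0.6],[0,0,0,0,0,0.0015,-0.6],[0,0,0,0,0,0.0015,-0.6]]' | grep -E 'tcp|force: \['
```

```text
tcp_pos: [543.9, 299.8, 26.5]
wrist_force: [0.1, 0.2, -1.0]
```

```bash
python3 -m handwheel '[[0,0,0,0,0,0.0003,-0.6],[0,0,0,0,0,0.0005,-0.6],[0,0,0,0,0,0.0005,-0.6]]' | grep -E 'tcp|force: \['
```

```text
tcp_pos: [544.0, 299.8, 26.1]
wrist_force: [0.6, -0.2, -1.6]
```

```bash
python3 -m handwheel '[[0,0,0,0,0,0.0003,-0.6],[0,0,0,0,0,0.0005,-0.6],[0,0,0,0,0,0.0005,-0.6]]' | grep -E 'tcp|force: \['
```

```text
tcp_pos: [544.1, 299.8, 25.8]
wrist_force: [-0.3, -0.3, -1.0]
```

```bash
python3 -m handwheel '[[0,0,0,0,0,0.0003,-0.6],[0,0,0,0,0,0.0003,-0.6]]' | grep -E 'tcp|force: \['
```

```text
tcp_pos: [544.1, 299.8, 25.8]
wrist_force: [-1.8, -1.2, 1.6]
```

```bash
python3 -m handwheel '[[0,0,0,0,0,0.0003,-0.6],[0,0,0,0,0,0.0003,-0.6]]' | grep -E 'tcp|force: \['
```

```text
tcp_pos: [544.1, 299.8, 25.7]
wrist_force: [-2.2, -0.8, 4.5]
```

Seated on the floor. I'll release it gradually, staying inside the compartment.

```bash
python3 -m handwheel '[[0,0,0,0,0,0,-0.3],[0,0,0,0,0,0,-0.25],[0,0,0,0,0,0,-0.2],[0,0,0,0,0,0,-0.15],[0,0,0,0,0,0,-0.12],[0,0,0,0,0,0,-0.1],[0,0,0,0,0,0,-0.1],[0,0,0,0,0,0,-0.1]]'
python3 -m handwheel '[[0,0,0,0,0,-0.005,-0.1],[0,0,0,0,0,-0.015,-0.1],[0,0,0,0,0,-0.03,-0.1],[0,0,0,0,0,-0.06,-0.1],[0,0,0,0,0,-0.09,-0.1],[0,0,0,0,0,-0.13,-0.1],[0,0,0,0,0,-0.16,-0.1],[0,0,0,0,0,-0.16,-0.1]]'
python3 - <<'E'
from h import *;from station import ctrl;import pickle
s=ctrl.sense();c=ctrl.read_camera("wrist");pickle.dump((s,c),open("w7.pkl","wb"))
w=c["image"][80:380,:];b=ctrl.read_camera("side");d=cv2.resize(b["image"][160:380,200:440],None,fx=1.36,fy=1.36)
o=np.zeros((600,640,3),np.uint8);o[:300]=w;d=d[:300,:640];o[300:300+d.shape[0],:d.shape[1]]=d
cv2.imwrite("pics/w7.png",o)
E
```

```text
time: 18.57
tcp_pos: [544.1, 299.8, 25.1]
tool_rot: [0.0, 0.994, 0.105, 0.0]
wrist_force: [-0.1, 0.1, -0.4]
opening: 0.446
finger_force: 0.0
time: 19.23
tcp_pos: [548.4, 301.3, 195.0]
tool_rot: [-0.002, 0.994, 0.105, 0.007]
wrist_force: [0.5, 0.7, 1.0]
opening: 0.449
finger_force: 0.0
```

View pics/w7.png

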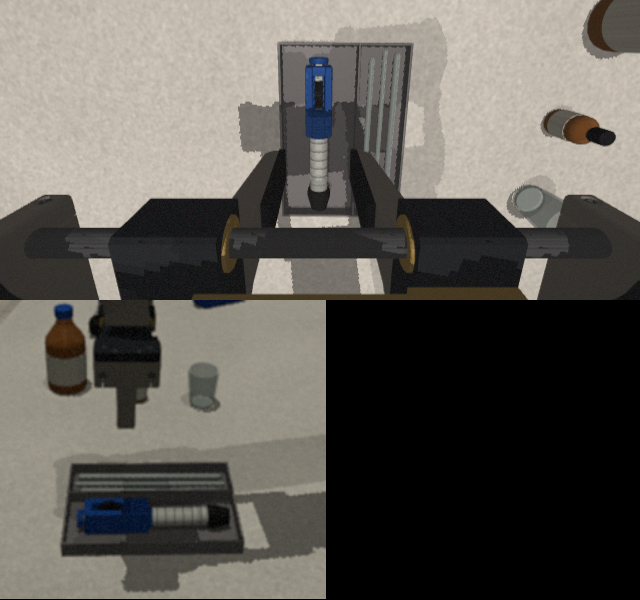

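The pump lies flat, wheel up, inside the compartment: cap (318,58), nose (319,210), both within the end walls at rows 45 and 213. The glassware is standing. One numeric check that the plunger is home.

```bash
python3 - <<'E'
import pickle;from h import *
s,c=pickle.load(open("w7.pkl","rb"));R,t=wristRt(c,s);im=c["image"]
q=s["tool_rot"];Rt=Ro.from_quat([q[1],q[2],q[3],q[0]]).as_matrix()
f=lambda uv,z:((ray(c,uv,z,R,t)-s["tcp_pos"])@Rt)[:,:2].round(1).tolist()
h=im[130:160,300:338].max(2);b=im[130:300,319]
print(b[:40].max(1).tolist())
m=((im[...,0]>im[...,2]*2.)&(im[...,0]>60));m[:,:295]=0;m[:,345:]=0;m[:125]=0
print([(r,int(m[r].sum())) for r in range(132,156)])
print(im[125:160:1,310].max(1).tolist())
for r in (137,138): print("cap",f([[318,r]],25+3))
for r in (145,146): print("front",f([[318,r]],34+3))
print("nose bottom end",f([[319,291]],8),"rear",f([[319,217]],33))
cv2.imwrite("pics/crop7.png",cv2.resize(im[125:230,285:355],None,fx=5,fy=5,interpolation=cv2.INTER_CUBIC))
E
```

```text
[133, 131, 130, 124, 114, 112, 96, 85, 108, 132, 131, 128, 128, 115, 129, 150, 88, 111, 136, 135, 134, 132, 131, 130, 130, 120, 127, 171, 169, 167, 127, 82, 29, 26, 29, 29, 31, 32, 25, 31]
[(132, 0), (133, 0), (134, 0), (135, 0), (136, 0), (137, 0), (138, 18), (139, 18), (140, 19), (141, 18), (142, 18), (143, 16), (144, 3), (145, 6), (146, 17), (147, 26), (148, 27), (149, 27), (150, 27), (151, 27), (152, 27), (153, 27), (154, 27), (155, 24)]
[76, 104, 133, 132, 134, 132, 133, 133, 132, 132, 132, 131, 106, 83, 89, 91, 91, 92, 84, 68, 70, 74, 99, 123, 132, 132, 133, 130, 130, 130, 129, 131, 130, 131, 128]
cap [[58.1, 0.4]]
cap [[57.0, 0.4]]
front [[50.2, 0.3]]
front [[49.2, 0.3]]
nose bottom end [[-146.5, 1.6]] rear [[-32.5, 1.4]]
```

View pics/crop7.png

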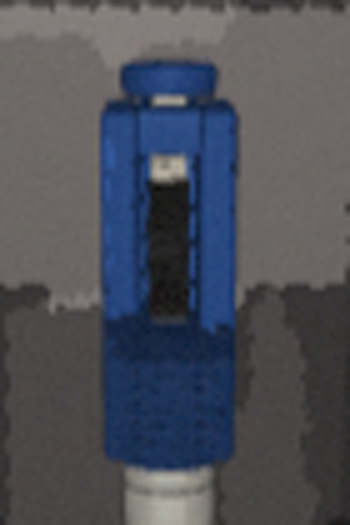

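The cap (170,75) stands out about 8–9 mm from the housing front, which is the home position (9 mm). I'm handing in.

```bash
python3 -c "
from station import ctrl
print(ctrl.sign_off())"
```

```text
the job is handed in; nothing more can be done
None
```

The plunger is wound home, and the pump lies flat and wheel up in the tray's empty compartment. The highest force I read on the wheel was about 7 N, the glassware was not touched, and I handed the job in at about 19 s. One slip: I sent one early approach move through a two-pass shell loop instead of typing each row list.

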